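# Open the delivery carton and unpack the jar

## Robot

A 6-joint arm with a two-finger parallel gripper is mounted at the origin on a cart in front of the work surface, level with it; the furniture and walls round the work are solid. World frame = base frame: x ahead of the robot, y to its left, z up, the work surface at z = 0. Lengths are in mm, angles in rad, forces in N, time in s.
With the tool pointing down it reaches from about 300 to 775 mm from the base axis. Payload 14.6 kg.
Tool frame: the origin (TCP) lies at the very end of the fingers, on their centre line; the grasp point (between the pads) lies 19 mm behind it; z points along the fingers, y is the line along which they close (so a half turn about z gives the same grasp; the last joint's range is limited). The gripper opens to 94 mm and grips with 3 to 60 N. Pads are 16 mm wide; open, the fingers measure 119 mm over their backs; the gripper's body (75 mm by 177 mm) begins 78 mm behind the grasp point.
Start: joints at [1.044, 0.3, 1.521, -0, 1.321, -0.067], TCP at [244.069, 492.869, 205.446] pointing down, gripper open.
Joint ranges: [-3.03, 3.03], [-0.79, 2.21], [0.23, 2.52], [-1.04, 4.18], [0, 3.07], [-2.55, 2.55]. Speed limits (rad/s): [2.22, 2.22, 2.57, 3.14, 3.14, 3.14].

## Interface

Orientations are given as [roll, pitch, yaw] about the fixed x, y, z axes, in that order (R = Rz(yaw) Ry(pitch) Rx(roll)).
In Python, from cell import manip gives the robot as it stands.
- The arm moves only by the tool servo_tool, never from a script. Its argument "motion" is a list that holds one entry, the list of rows, each a list of 7 numbers: the shift along the world's x, y, z as a fraction of full scale, then the turn, a rotation vector about the world's x, y, z as a fraction of full scale, then the closure, from 0 (fully open) to 1 (shut). In form: [[[x, y, z, rx, ry, rz, gripper], ...]]. A call has 1 to 10 rows; each row is the pose to reach, as a shift and turn from the pose commanded when the call began, turning the shorter way round; what a row does not reach only later rows make up. Full scale, the value 1, is 0.5 m for a shift and pi rad for a turn. A row lasts 1/10 s, in which the tool goes at most 50 mm and 8.59 degrees, less where a joint would pass 70% of its speed; a pose out of reach is approached as far as the arm can. A call with a number of a shift or a turn outside -1 to 1 is refused whole. A call with a gripper value outside its range is refused whole. The fingers move at their own pace and stop on an object; "newtons" is the grip in N (left out, the last holds). Time passes only in rows, so rows that repeat a pose let the fingers close. It gives the time, the measured TCP pose, the force, the opening and the grip force at its end, in the units of the state.
- manip.read_state(): the state, without advancing time (a new reading comes with each control period).
- manip.camera(name): name is "scene" or "top"; returns a dict with "frame" (480x640x3 uint8, red, green, blue), "range_z" (480x640 float32, mm along the optical axis (not along the pixel's ray), 0 where there is no reading), "vfov" (degrees; the focal length in pixels is half the picture's height over the tangent of half this angle, whatever the lens; pixels are square), "cx", "cy" (the principal point, pixels), "cam_to_world" (4x4, takes a point from camera to world coordinates). Camera axes: x right, y down, z forward; pixel columns grow to the right and rows downward; lengths in mm; the calibration is good to about 2 mm. A picture is of the moment at which its call begins.
- manip.sign_off(): hands the job in; it is judged then, once.
The state is a dict: "clock": time; "joints": joint angles; "qd": joint speeds; "effort": joint torques, N m; "eef_pos": TCP position; "eef_rot": TCP orientation; "wrist_force": force on the tool from outside, world axes, zero at the start; "moment": the same for the moment, N m; "finger_gap": finger opening in mm; "finger_force": force on a finger pad.
Only numpy, scipy, OpenCV 4.12 (cv2) and the standard library are available. Lean on these libraries where they do the work, as an engineer would, in place of code of your own. Each camera call takes 0.05 s, during which the arm holds its last target. There are 200 camera calls.

## Task

Swing both flaps of the cardboard carton open, folding each one out past upright so that it leans well outward from the opening. Then take the white jar out of the carton and leave it standing upright on the floor of the flat metal tray, inside its rim. Do not knock over the amber bottle or the beaker.

Things in the scene. Friction and masses are not known exactly. Their poses are not given: they have to be found in the camera images.
- carton: brown cardboard carton, 170 mm long (its own x) by 140 mm wide (its own y) and 95 mm high, walls and bottom 4 mm thick, standing fixed on the worktop to the right of the middle; its small end flaps hang down outside its two short ends (+x and -x, standing out about 12 mm) and need nothing. Origin: centre of its underside, z up
- flap_left (a joint): long flap hinged along the carton's +y top edge, angle in rad: 0 lies flat over the opening, 1.57 upright, stop at 2.75, leaning out over the side; it starts ajar between 0.7 and 1.1. The flap is 66 mm from hinge to free edge, 164 mm long, 4 mm thick; the hinge line is 97 mm above the worktop and 68 mm to +y of the carton's middle. It stays where it is left (about 0.03 N m of friction, so about 1 N at the edge moves it)
- flap_right (a joint): the like flap hinged along the carton's -y top edge (hinge line 68 mm to -y of the middle), same angles and sizes. While both are ajar there is a gap of about 39 mm or more between their free edges, roughly over the middle of the carton
- flap_left_edge (a point): middle of the free edge of the flap at +y
- flap_right_edge (a point): middle of the free edge of the flap at -y
- jar_center (a point): white plastic jar with a white screw lid, 49 mm in diameter, 70 mm high, about 0.15 kg, standing on the carton's bottom within 20 mm of its middle; its lid, the top 16 mm, is 44 mm in diameter. This point is its centre, half-way up (35 mm above its foot)
- tray: flat metal tray, 139 mm (its own x) by 219 mm (its own y), rim 20 mm high, loose on the worktop to the left. Its floor is about 2 mm thick. Origin: centre of its underside, z up
- amber_center (a point): bystander: square amber glass bottle, 58 by 58 mm and 154 mm high, standing between carton and tray. This point is its centre, half-way up
- beaker_center (a point): bystander: clear glass beaker, 52 mm in diameter, 66 mm high, standing between carton and tray. This point is its centre, half-way up
- spectrometer: obstacle: heavy benchtop spectrometer, fixed, 329 mm deep (x), 201 mm wide (y) and 265 mm high, at the back of the worktop between carton and tray; its front stands about 165 mm nearer the robot than its origin (centre of its underside). Pass in front of it
Things that resemble listed ones, but are neither listed nor needed, are in the scene too. What is shaped like the part that bears jar_center but turquoise is not meant.

How it is judged:
By the outcome, as a careful person would: the job done as asked, in the order asked, and still so for the second after the job is handed in, with the robot touching nothing.
It also fails if it takes over 72 s, if anything falls off the work surface, if the arm or the gripper's body presses on something with over 40 N, if the wrist force passes 120 N, or if a joint passes its speed limit or range.

## Working session

There is one attempt and no reset: what is moved stays moved. The work goes in short steps, Python scripts to look and compute and a tool call to move; the robot and the scene stay as the last step left them, time stands still between calls to the robot, and variables do not carry over. Pictures are saved under pics/ and viewed, at most 10 in all, crops included, and the job is handed in when it is done.

Besides the shell and the picture viewer there is one more tool, called after "Emit:" in YAML: its name, and indented under it one key for each argument. servo_tool: Moves the arm, as the interface text tells. Its arguments: {"type":"object","properties":{"motion":{"type":"array"},"newtons":{"type":"number"}},"required":["motion"]}

```bash
mkdir -p pics
cat > h.py <<'E'
import numpy as np, cv2
from cell import manip
def shot(n):
    c=manip.camera(n); np.savez('pics/'+n+'.npz',**{k:c[k] for k in c}); return c
def load(n): return np.load('pics/'+n+'.npz')
def cloud(c):
    z=c['range_z'].astype(float); h,w=z.shape; f=h/2/np.tan(np.radians(float(c['vfov']))/2)
    u,v=np.meshgrid(np.arange(w),np.arange(h))
    P=np.stack([(u-c['cx'])/f*z,(v-c['cy'])/f*z,z,np.ones_like(z)],-1)@np.array(c['cam_to_world']).T
    P=P[...,:3]; P[z==0]=np.nan; return P
E
python3 - <<'E'
from h import *
for n in('scene','top'):
    c=shot(n); cv2.imwrite(f'pics/{n}0.png',c['frame'][...,::-1]); print(c['cam_to_world'],c['vfov'])
E
```

```text
[[ 6.77094254e-01 -3.33298633e-01  6.56090994e-01 -2.36395639e+02]
 [-7.35821978e-01 -2.93964158e-01  6.10041877e-01 -6.83011721e+02]
 [-1.04588872e-02 -8.95822022e-01 -4.44289902e-01  5.97043396e+02]
 [ 0.00000000e+00  0.00000000e+00  0.00000000e+00  1.00000000e+00]] 49.58039340018675
[[-1.31788142e-02 -9.89561358e-01  1.43508316e-01  3.74542766e+02]
 [-9.99394653e-01  8.41427577e-03 -3.37568891e-02  5.07791130e+01]
 [ 3.21969945e-02 -1.43866320e-01 -9.89073221e-01  1.15278076e+03]
 [ 0.00000000e+00  0.00000000e+00  0.00000000e+00  1.00000000e+00]] 50.98832052939454
```

View pics/scene0.png

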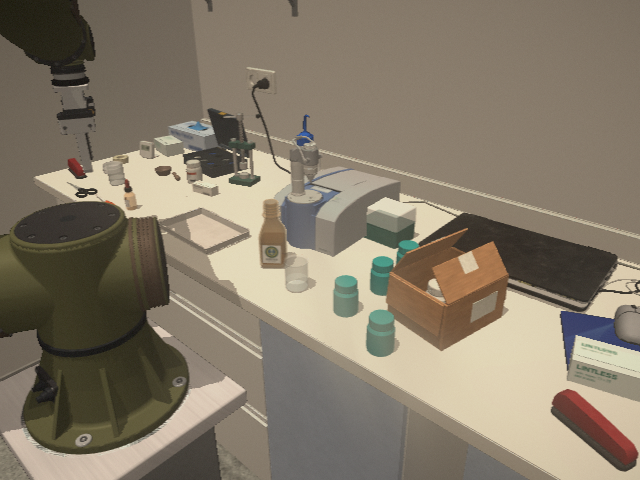

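View pics/top0.png

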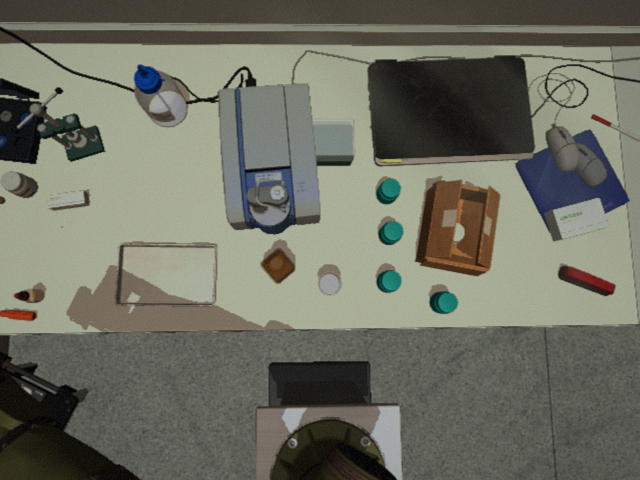

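The scene picture shows the carton at about (447,290) with both flaps ajar. In the top view the carton is at (458,228) with the jar lid at (459,232), the tray at (167,273), the amber bottle at (278,265) and the beaker at (330,284). Turquoise jars stand around the carton.

Run:
```python
from h import *
c=load('top'); P=cloud(c); np.set_printoptions(precision=0,suppress=True)
def box(u0,u1,v0,v1,z0,z1):
    Q=P[v0:v1,u0:u1].reshape(-1,3); Q=Q[(Q[:,2]>z0)&(Q[:,2]<z1)]; return Q
def rect(Q,n):
    r=cv2.minAreaRect(Q[:,:2].astype(np.float32)); print(n,r,len(Q),Q[:,2].min(),Q[:,2].max())
rect(box(105,230,235,315,8,40),'tray')
rect(box(262,300,245,290,30,90),'amber')
rect(box(315,345,268,300,20,80),'beaker')
rect(box(405,510,170,285,30,110),'carton<110'); rect(box(405,510,170,285,20,200),'carton')
for n,b in dict(t1=(375,402,175,205),t2=(375,405,215,248),t3=(375,402,265,295),t4=(428,460,288,316)).items(): rect(box(*b,30,90),n)
print('lid',[P[v,u] for u,v in((459,232),(462,228),(456,236),(460,236))])
for v in (190,205,215,228,240,250,262,270): print(v,[tuple(P[v,u].round().astype(int)) for u in range(412,505,6)])
I=c['frame'][165:290,400:515,::-1]; cv2.imwrite('pics/c1.png',cv2.resize(I,None,fx=4.5,fy=4.5,interpolation=2))
```

```text
tray ((447.4466552734375, 353.36328125), (230.3097686767578, 138.1269989013672), 89.24420928955078) 820 8.027376650242104 26.227448655456556
amber ((460.2048645019531, 107.53404998779297), (58.07930374145508, 57.77009963989258), 40.31910705566406) 338 32.92020051899112 89.96941607469034
beaker ((421.76214599609375, -5.432853698730469), (49.86144256591797, 49.53989028930664), 89.11988830566406) 357 20.00817091204317 70.99384219180502
carton<110 ((538.9225463867188, -290.60186767578125), (142.5736083984375, 188.92962646484375), 78.392578125) 2245 30.063650042238805 109.99798116093234
carton ((538.9225463867188, -290.60186767578125), (142.5736083984375, 188.92962646484375), 78.392578125) 4685 20.017000089802877 156.40379398459652
t1 ((628.5722045898438, -141.17921447753906), (46.474185943603516, 46.03960037231445), 4.1231303215026855) 421 30.29911410533896 77.031771226832
t2 ((532.67236328125, -143.61727905273438), (47.4958610534668, 46.054256439208984), 65.46434783935547) 417 30.22762144557032 75.65832384749183
t3 ((425.6835632324219, -135.59706115722656), (44.88865661621094, 46.634887
[... 5698 characters left out ...]
p.int64(451), np.int64(-211), np.int64(-2)), (np.int64(451), np.int64(-226), np.int64(-5)), (np.int64(451), np.int64(-239), np.int64(-2)), (np.int64(450), np.int64(-253), np.int64(-3)), (np.int64(450), np.int64(-266), np.int64(2)), (np.int64(448), np.int64(-271), np.int64(35)), (np.int64(447), np.int64(-280), np.int64(48)), (np.int64(446), np.int64(-291), np.int64(56)), (np.int64(445), np.int64(-299), np.int64(73)), (np.int64(444), np.int64(-309), np.int64(82)), (np.int64(443), np.int64(-320), np.int64(89)), (np.int64(443), np.int64(-331), np.int64(94)), (np.int64(449), np.int64(-379), np.int64(0)), (np.int64(449), np.int64(-393), np.int64(-1)), (np.int64(449), np.int64(-407), np.int64(-1))]
```

View pics/c1.png

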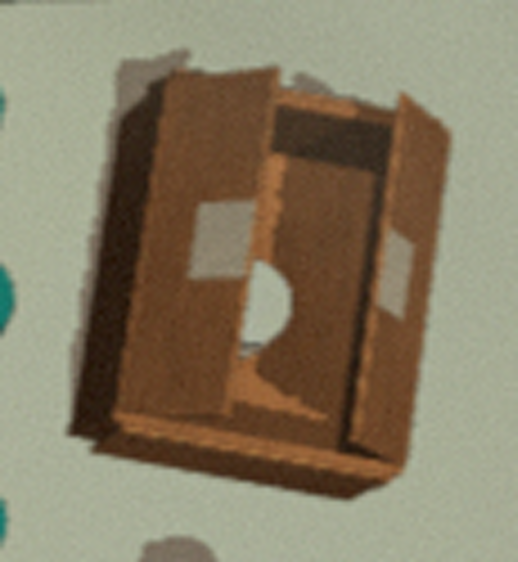

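The enlarged crop shows the left flap edge at about (245,240) and the right flap edge at (370,280), with a gap between them. The jar lid is half hidden under the left flap, at about (265,300).

Run:
```python
from h import *
from scipy.spatial.transform import Rotation as R
s=manip.read_state(); print(s)
T=R.from_euler('xyz',s['eef_rot']); print(T.as_matrix().round(3))
for yaw in(np.radians(-10.6+90),np.radians(-10.6-90)):
    y=np.array([np.cos(yaw),np.sin(yaw),0]);
y=np.array([np.cos(np.radians(-10.6)),np.sin(np.radians(-10.6)),0]); z=np.array([0,0,-1])
for sg in(1,-1):
    Y=sg*y; G=R.from_matrix(np.stack([np.cross(Y,z),Y,z],1)); d=(G*T.inv()).as_rotvec(); print(sg,d/np.pi)
P=cloud(load('top'));Q=P[80:240,205:335].reshape(-1,3);Q=Q[Q[:,2]>60];print(np.percentile(Q,[0.5,2,98,99.5],axis=0).round())
# hinge fits: left flap plane & right flap plane
for n,(u0,u1,v0,v1) in dict(L=(425,465,180,262),R=(475,505,185,275)).items():
    Q=P[v0:v1,u0:u1].reshape(-1,3);Q=Q[(Q[:,2]>104)&(Q[:,2]<158)]
    m=np.median(Q,0); 
    for _ in range(4):
        w=np.linalg.svd(Q-Q.mean(0),full_matrices=False)[2][2]; r=(Q-Q.mean(0))@w; Q=Q[abs(r)<6]
    w*=np.sign(w[2]); print(n,len(Q),Q.mean(0),w,'yaw',np.degrees(np.arctan2(-w[0],w[1])),'tilt',np.arccos(w[2]),Q.min(0),Q.max(0))
```

```text
{'clock': 0.1, 'joints': array([ 1.04437995e+00,  3.00421609e-01,  1.52151356e+00,  1.32082438e-05,
        1.32071507e+00, -6.65812747e-02]), 'qd': array([-0.00123255, -0.00079045, -0.00078659,  0.00042767,  0.00112888,
       -0.00108583]), 'effort': array([ 1.55575359e-03, -5.32641399e+01, -3.53286195e+01,  7.09296344e-02,
        2.35026958e-02, -3.26319264e-05]), 'eef_pos': array([243.96072417, 492.66786717, 204.94204335]), 'eef_rot': array([-3.14053826e+00, -8.31293123e-05,  2.68175424e+00]), 'wrist_force': array([ 0.35452583, -1.13428961, -0.16307777]), 'moment': array([-0.02094063, -0.0168648 ,  0.02640264]), 'finger_force': 0.0, 'finger_gap': 93.86941685965796}
[[-0.896  0.444 -0.001]
 [ 0.444  0.896 -0.001]
 [ 0.    -0.001 -1.   ]]
1 [ 1.35504810e-04 -3.35071447e-04 -4.12517748e-01]
-1 [3.61242792e-04 1.46088652e-04 5.87482150e-01]
[[539. -15.  67.]
 [549.  -3.  81.]
 [844. 221. 256.]
 [852. 228. 265.]]
L 1690 [ 548.3201855  -243.67967723  130.08563005] [0.16328412 0.81702063 0.55300595] yaw -11.301840163146036 tilt 0.9848285733967356 [ 466.36179204 -277.04453619  104.01766481] [ 632.36500052 -209.55665312  156.40379398]
R 894 [ 530.17193407 -332.92937262  130.10944244] [-0.15201857 -0.75477749  0.63812326] yaw 168.61249408492782 tilt 0.8787380637319491 [ 448.12225031 -369.39561732  104.04631877] [ 615.96804803 -300.41014897  153.38579277]
```

Emit:
servo_tool:
  motion:
    - [[0.02, -0.05, 0.15, 0, 0, -0.02, 1], [0.05, -0.13, 0.15, 0, 0, -0.04, 1], [0.08, -0.21, 0.15, 0, 0, -0.07, 1], [0.11, -0.3, 0.15, 0, 0, -0.1, 1], [0.15, -0.39, 0.15, 0, 0, -0.13, 1], [0.19, -0.48, 0.15, 0, 0, -0.16, 1], [0.22, -0.57, 0.15, 0, 0, -0.18, 1], [0.25, -0.65, 0.15, 0, 0, -0.2, 1], [0.28, -0.73, 0.15, 0, 0, -0.2, 1], [0.29, -0.76, 0.15, 0, 0, -0.2, 1]]

```text
clock: 1.1
eef_pos: [389.6, 110.1, 280.3]
eef_rot: [-3.141, 0.0, 2.051]
wrist_force: [0.4, 0.9, -0.2]
finger_gap: 17.4
finger_force: 0.0
```

Emit:
servo_tool:
  motion:
    - [[0.03, -0.08, 0, 0, 0, -0.02, 1], [0.06, -0.16, 0, 0, 0, -0.05, 1], [0.09, -0.24, 0, 0, 0, -0.08, 1], [0.12, -0.33, 0, 0, 0, -0.11, 1], [0.16, -0.42, 0, 0, 0, -0.14, 1], [0.19, -0.51, 0, 0, 0, -0.17, 1], [0.23, -0.6, 0, 0, 0, -0.2, 1], [0.26, -0.7, 0, 0, 0, -0.217, 1], [0.29, -0.78, 0, 0, 0, -0.217, 1], [0.3, -0.804, 0, 0, 0, -0.217, 1]]

```text
clock: 2.1
eef_pos: [539.1, -292.7, 278.8]
eef_rot: [-3.14, -0.0, 1.369]
wrist_force: [-0.5, 0.9, -0.0]
finger_gap: 0.3
finger_force: 0.0
```

Emit:
servo_tool:
  motion:
    - [[0, 0, 0, 0, 0, 0, 1], [0, 0, 0, 0, 0, 0, 1], [0, 0, 0, 0, 0, 0, 1]]

```text
clock: 2.4
eef_pos: [539.0, -288.0, 280.8]
eef_rot: [3.141, 0.0, 1.373]
wrist_force: [0.2, 1.1, 0.2]
finger_gap: 0.7
finger_force: 0.0
```

Emit:
servo_tool:
  motion:
    - [[0, 0, -0.06, 0, 0, 0, 1], [0, 0, -0.14, 0, 0, 0, 1], [0, 0, -0.22, 0, 0, 0, 1], [0, 0, -0.28, 0, 0, 0, 1], [0, 0, -0.31, 0, 0, 0, 1], [0, 0, -0.31, 0, 0, 0, 1]]

```text
clock: 3.0
eef_pos: [538.6, -288.2, 124.4]
eef_rot: [-3.139, -0.001, 1.373]
wrist_force: [0.5, 0.5, 0.3]
finger_gap: 0.7
finger_force: 0.0
```

Emit:
servo_tool:
  motion:
    - [[0.004, 0.02, 0, 0, 0, 0, 1], [0.008, 0.04, 0, 0, 0, 0, 1], [0.012, 0.06, 0, 0, 0, 0, 1], [0.017, 0.085, 0, 0, 0, 0, 1], [0.022, 0.11, 0, 0, 0, 0, 1], [0.027, 0.135, 0, 0, 0, 0, 1], [0.032, 0.16, 0, 0, 0, 0, 1], [0.037, 0.185, 0, 0, 0, 0, 1], [0.041, 0.204, 0, 0, 0, 0, 1], [0.041, 0.204, 0, 0, 0, 0, 1]]

```text
clock: 4.0
eef_pos: [559.9, -185.8, 125.4]
eef_rot: [-3.141, -0.0, 1.373]
wrist_force: [0.2, -0.5, 0.7]
finger_gap: 0.6
finger_force: 0.0
```

Emit:
servo_tool:
  motion:
    - [[-0.014, -0.07, 0, 0, 0, 0, 1], [-0.03, -0.15, 0, 0, 0, 0, 1], [-0.04, -0.2, 0, 0, 0, 0, 1], [-0.046, -0.23, 0, 0, 0, 0, 1], [-0.052, -0.26, 0, 0, 0, 0, 1], [-0.058, -0.29, 0, 0, 0, 0, 1], [-0.064, -0.32, 0, 0, 0, 0, 1], [-0.07, -0.35, 0, 0, 0, 0, 1], [-0.076, -0.38, 0, 0, 0, 0, 1], [-0.083, -0.415, 0, 0, 0, 0, 1]]

```text
clock: 5.0
eef_pos: [517.9, -395.7, 125.4]
eef_rot: [-3.142, 0.0, 1.372]
wrist_force: [-0.0, -0.2, 0.4]
finger_gap: 0.2
finger_force: 0.2
```

Emit:
servo_tool:
  motion:
    - [[0, 0, 0, 0, 0, 0, 1], [0, 0, 0, 0, 0, 0, 1], [0.01, 0.05, 0.05, 0, 0, 0, 0.3], [0, 0.1, 0.15, 0, 0, 0, 0.3], [-0.05, 0.15, 0.25, 0, 0, 0, 0.3], [-0.13, 0.15, 0.3, 0, 0, 0, 0.3], [-0.22, 0.15, 0.3, 0, 0, 0, 0.3], [-0.3, 0.15, 0.3, 0, 0, 0, 0.3], [-0.3, 0.15, 0.3, 0, 0, 0, 0.3]]

```text
clock: 5.9
eef_pos: [365.1, -319.0, 276.6]
eef_rot: [3.14, 0.001, 1.37]
wrist_force: [-0.5, -0.2, -0.2]
finger_gap: 53.2
finger_force: 0.0
```

Run:
```python
from h import *
c=shot('top'); P=cloud(c); print(manip.read_state()['eef_pos'],manip.read_state()['finger_gap'])
I=c['frame'][165:290,400:515,::-1]; I=cv2.resize(I,None,fx=4.5,fy=4.5,interpolation=2)
d=shot('scene'); J=cv2.resize(d['frame'][200:370,350:540,::-1],(630,562)); 
cv2.imwrite('pics/c2.png',cv2.resize(np.hstack([I,J[:,:]]),None,fx=.69,fy=.69))if I.shape[0]==J.shape[0] else print(I.shape,J.shape)
for n,(u0,u1,v0,v1) in dict(L=(400,445,170,275),R=(470,520,170,290)).items():
    Q=P[v0:v1,u0:u1].reshape(-1,3);Q=Q[(Q[:,2]>104)&(Q[:,2]<165)]
    for _ in range(4):
        w=np.linalg.svd(Q-Q.mean(0),full_matrices=False)[2][2]; r=(Q-Q.mean(0))@w; Q=Q[abs(r)<6]
    w*=np.sign(w[2]); print(n,len(Q),Q.mean(0),w,Q[:,2].max())
m=(P[...,2]>66)&(P[...,2]<86)&(np.hypot(P[...,0]-530,P[...,1]+287)<45)
v,u=np.nonzero(m); Q=P[m]; k=c['frame'][m].min(1)>120; print(k.sum(),Q[k].mean(0),Q[k].min(0),Q[k].max(0)); print(cv2.minEnclosingCircle(Q[k][:,:2].astype(np.float32)))
```

```text
[ 366.9871539  -319.30595998  276.44549875] 57.11176849814355
L 1595 [ 559.20081765 -189.31865696  116.98418007] [-0.08848434 -0.43805222  0.89458413] 131.70358789541842
R 1402 [ 513.13772884 -383.68325527  112.96656758] [0.08565253 0.42717921 0.90010086] 129.29560828083106
11 [ 512.30860236 -274.33792023   72.94827485] [ 509.99534105 -278.52773648   69.79367276] [ 514.90318982 -270.27661803   76.8791165 ]
((511.7379150390625, -274.40216064453125), 4.30704927444458)
```

View pics/c2.png

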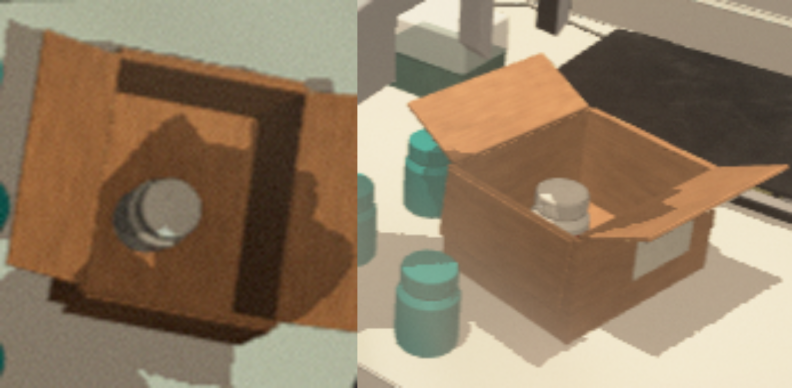

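Both flaps now lean outward at about 2.68 rad. The jar lid is clear at about (171,207) in the composite, which is about (455,232) in the top image.

Run:
```python
from h import *
P=cloud(load('top')); m=np.zeros(P.shape[:2],bool); m[215:250,438:475]=1; m&=(P[...,2]>64)&(P[...,2]<84)
Q=P[m]; print(len(Q),Q.mean(0),cv2.minAreaRect(Q[:,:2].astype(np.float32)),cv2.minEnclosingCircle(Q[:,:2].astype(np.float32)))
print(P[232,455],P[232,453],P[230,457])
v,u=np.nonzero(m);print(u.mean(),v.mean(),u.min(),u.max(),v.min(),v.max())
```

```text
318 [ 529.07519009 -278.77373968   72.12064024] ((529.8839721679688, -279.60015869140625), (41.0699462890625, 42.612945556640625), 73.92709350585938) ((529.6735229492188, -279.7350158691406), 22.143409729003906)
[ 528.4052103  -280.00603349   70.86132096] [ 528.86540916 -276.47763577   67.89115772] [ 532.89881935 -284.87561621   70.1788632 ]
454.5974842767296 231.625786163522 445 464 222 241
```

Emit:
servo_tool:
  motion:
    - [[0.06, 0.015, 0, 0, 0, 0, 0.15], [0.14, 0.035, 0, 0, 0, 0, 0.15], [0.22, 0.055, 0, 0, 0, 0, 0.15], [0.29, 0.072, -0.03, 0, 0, 0, 0.15], [0.323, 0.08, -0.09, 0, 0, 0, 0.15], [0.323, 0.08, -0.17, 0, 0, 0, 0.15], [0.323, 0.08, -0.23, 0, 0, 0, 0.15], [0.323, 0.08, -0.28, 0, 0, 0, 0.15], [0.323, 0.08, -0.3, 0, 0, 0, 0.15], [0.323, 0.08, -0.3, 0, 0, 0, 0.15]]

```text
clock: 7.0
eef_pos: [529.9, -278.9, 124.0]
eef_rot: [-3.139, -0.001, 1.373]
wrist_force: [0.8, 0.4, -0.3]
finger_gap: 79.7
finger_force: 0.0
```

Emit:
servo_tool:
  motion:
    - [[0, 0, -0.04, 0, 0, 0, 0.15], [0, 0, -0.08, 0, 0, 0, 0.15], [0, 0, -0.12, 0, 0, 0, 0.15], [0, 0, -0.16, 0, 0, 0, 0.15], [0, 0, -0.19, 0, 0, 0, 0.15], [0, 0, -0.206, 0, 0, 0, 0.15], [0, 0, -0.206, 0, 0, 0, 0.15]]

```text
clock: 7.7
eef_pos: [529.7, -279.5, 22.2]
eef_rot: [-3.141, -0.0, 1.372]
wrist_force: [-0.1, -0.0, 0.3]
finger_gap: 80.0
finger_force: 0.0
```

Emit:
servo_tool:
  motion:
    - [[0, 0, 0, 0, 0, 0, 0.3], [0, 0, 0, 0, 0, 0, 0.4], [0, 0, 0, 0, 0, 0, 0.7], [0, 0, 0, 0, 0, 0, 0.7], [0, 0, 0, 0, 0, 0, 0.7], [0, 0, 0, 0, 0, 0, 0.7]]
  newtons: 20

```text
clock: 8.3
eef_pos: [529.5, -279.7, 22.8]
eef_rot: [3.142, 0.0, 1.372]
wrist_force: [-2.4, 1.5, 5.4]
finger_gap: 47.8
finger_force: 20.0
```

Emit:
servo_tool:
  motion:
    - [[0, 0, 0.02, 0, 0, 0, 0.7], [0, 0, 0.06, 0, 0, 0, 0.7], [0, 0, 0.12, 0, 0, 0, 0.7], [0, 0, 0.18, 0, 0, 0, 0.7], [0, 0, 0.25, 0, 0, 0, 0.7], [0, 0, 0.32, 0, 0, 0, 0.7], [0, 0, 0.39, 0, 0, 0, 0.7], [0, 0, 0.44, 0, 0, 0, 0.7], [0, 0, 0.46, 0, 0, 0, 0.7], [0, 0, 0.46, 0, 0, 0, 0.7]]

```text
clock: 9.3
eef_pos: [529.8, -279.7, 253.4]
eef_rot: [3.14, 0.001, 1.372]
wrist_force: [-0.6, 0.6, -1.6]
finger_gap: 47.9
finger_force: 20.0
```

Emit:
servo_tool:
  motion:
    - [[-0.02, 0.03, 0, 0, 0, 0.005, 0.7], [-0.05, 0.08, 0, 0, 0, 0.01, 0.7], [-0.08, 0.14, 0, 0, 0, 0.015, 0.7], [-0.11, 0.2, 0, 0, 0, 0.02, 0.7], [-0.15, 0.27, 0, 0, 0, 0.025, 0.7], [-0.19, 0.34, 0, 0, 0, 0.03, 0.7], [-0.225, 0.4, 0, 0, 0, 0.035, 0.7], [-0.255, 0.45, 0, 0, 0, 0.04, 0.7], [-0.28, 0.5, 0, 0, 0, 0.05, 0.7], [-0.29, 0.52, 0, 0, 0, 0.059, 0.7]]

```text
clock: 10.3
eef_pos: [383.3, -18.2, 251.3]
eef_rot: [-3.14, -0.0, 1.56]
wrist_force: [0.0, -0.1, -1.1]
finger_gap: 48.1
finger_force: 20.0
```

Emit:
servo_tool:
  motion:
    - [[0, 0.04, 0, 0, 0, 0, 0.7], [0, 0.1, 0, 0, 0, 0, 0.7], [0, 0.17, 0, 0, 0, 0, 0.7], [0, 0.25, 0, 0, 0, 0, 0.7], [0, 0.33, 0, 0, 0, 0, 0.7], [0, 0.41, 0, 0, 0, 0, 0.7], [0, 0.49, 0, 0, 0, 0, 0.7], [0, 0.57, 0, 0, 0, 0, 0.7], [0, 0.64, 0, 0, 0, 0, 0.7], [0, 0.68, 0, 0, 0, 0, 0.7]]

```text
clock: 11.3
eef_pos: [384.4, 322.3, 250.8]
eef_rot: [-3.14, 0.001, 1.559]
wrist_force: [-0.0, 0.2, -1.1]
finger_gap: 47.9
finger_force: 20.0
```

Emit:
servo_tool:
  motion:
    - [[0.03, 0.02, 0, 0, 0, 0, 0.7], [0.07, 0.04, 0, 0, 0, 0, 0.7], [0.1, 0.06, -0.05, 0, 0, 0, 0.7], [0.12, 0.066, -0.12, 0, 0, 0, 0.7], [0.124, 0.066, -0.2, 0, 0, 0, 0.7], [0.124, 0.066, -0.27, 0, 0, 0, 0.7], [0.124, 0.066, -0.33, 0, 0, 0, 0.7], [0.124, 0.066, -0.36, 0, 0, 0, 0.7], [0.124, 0.066, -0.36, 0, 0, 0, 0.7]]

```text
clock: 12.2
eef_pos: [445.9, 352.5, 70.0]
eef_rot: [-3.138, 0.003, 1.557]
wrist_force: [-0.2, -0.3, -1.1]
finger_gap: 47.8
finger_force: 20.0
```

Emit:
servo_tool:
  motion:
    - [[0, 0, -0.03, 0, 0, 0, 0.7], [0, 0, -0.06, 0, 0, 0, 0.7], [0, 0, -0.08, 0, 0, 0, 0.7], [0, 0, -0.09, 0, 0, 0, 0.7], [0, 0, -0.095, 0, 0, 0, 0.7], [0, 0, -0.095, 0, 0, 0, 0.7], [0, 0, -0.095, 0, 0, 0, 0.7]]

```text
clock: 12.9
eef_pos: [446.8, 353.5, 25.4]
eef_rot: [3.141, -0.0, 1.557]
wrist_force: [0.1, -0.5, -2.0]
finger_gap: 48.1
finger_force: 20.0
```

Emit:
servo_tool:
  motion:
    - [[0, 0, -0.002, 0, 0, 0, 0.7], [0, 0, -0.003, 0, 0, 0, 0.7], [0, 0, -0.004, 0, 0, 0, 0.7], [0, 0, -0.004, 0, 0, 0, 0.7]]

```text
clock: 13.3
eef_pos: [446.6, 353.4, 22.9]
eef_rot: [-3.142, 0.0, 1.557]
wrist_force: [0.1, 0.7, -1.6]
finger_gap: 47.8
finger_force: 20.0
```

Emit:
servo_tool:
  motion:
    - [[0, 0, -0.001, 0, 0, 0, 0.7], [0, 0, -0.002, 0, 0, 0, 0.7], [0, 0, -0.003, 0, 0, 0, 0.7], [0, 0, -0.004, 0, 0, 0, 0.7], [0, 0, -0.004, 0, 0, 0, 0.7]]

```text
clock: 13.8
eef_pos: [446.6, 353.3, 20.9]
eef_rot: [-3.141, 0.0, 1.557]
wrist_force: [0.4, -0.2, -2.0]
finger_gap: 47.8
finger_force: 20.0
```

Emit:
servo_tool:
  motion:
    - [[0, 0, -0.001, 0, 0, 0, 0.7], [0, 0, -0.002, 0, 0, 0, 0.7], [0, 0, -0.003, 0, 0, 0, 0.7], [0, 0, -0.003, 0, 0, 0, 0.7]]

```text
clock: 14.2
eef_pos: [446.6, 353.5, 20.7]
eef_rot: [3.141, -0.0, 1.557]
wrist_force: [-6.8, -5.1, 16.5]
finger_gap: 48.2
finger_force: 20.0
```

Contact with the floor. I'll ease up slightly, release gently, and rise.

Emit:
servo_tool:
  motion:
    - [[0, 0, 0.002, 0, 0, 0, 0.7], [0, 0, 0.002, 0, 0, 0, 0.4], [0, 0, 0.002, 0, 0, 0, 0.35], [0, 0, 0.002, 0, 0, 0, 0.25], [0, 0, 0.002, 0, 0, 0, 0.25], [0, 0, 0.002, 0, 0, 0, 0.25], [0, 0, 0.002, 0, 0, 0, 0.25]]

```text
clock: 14.9
eef_pos: [446.6, 353.4, 20.4]
eef_rot: [-3.142, 0.0, 1.557]
wrist_force: [-0.3, -0.1, -0.3]
finger_gap: 70.6
finger_force: 0.0
```

Emit:
servo_tool:
  motion:
    - [[0, 0, 0.03, 0, 0, 0, 0.25], [0, 0, 0.08, 0, 0, 0, 0.25], [0, 0, 0.15, 0, 0, 0, 0.25], [0, 0, 0.23, 0, 0, 0, 0.25], [0, 0, 0.31, 0, 0, 0, 0.25], [0, 0, 0.38, 0, 0, 0, 0.25], [-0.08, 0.05, 0.42, 0, 0, 0, 0.25], [-0.17, 0.12, 0.42, 0, 0, 0, 0.25], [-0.25, 0.2, 0.42, 0, 0, 0, 0.25], [-0.25, 0.2, 0.42, 0, 0, 0, 0.25]]

```text
clock: 15.9
eef_pos: [318.5, 455.5, 232.0]
eef_rot: [3.141, -0.002, 1.56]
wrist_force: [-0.2, -0.7, -0.4]
finger_gap: 70.7
finger_force: 0.0
```

Run:
```python
from h import *
c=shot('top'); d=shot('scene'); P=cloud(c)
I=c['frame'][160:340,100:520,::-1]; J=d['frame'][170:370,140:560,::-1]
cv2.imwrite('pics/f.png',cv2.resize(np.vstack([I,J]),None,fx=1.5,fy=1.5,interpolation=2))
print(manip.read_state()['eef_pos'])
Q=P[235:315,105:230].reshape(-1,3); T=Q[(Q[:,2]>8)&(Q[:,2]<30)]; print(cv2.minAreaRect(T[:,:2].astype(np.float32)))
Q=Q[(Q[:,2]>60)&(Q[:,2]<85)]; print(len(Q),Q.mean(0))
```

```text
[320.20575722 454.37274543 231.39426379]
((447.5140075683594, 358.9861755371094), (219.84722900390625, 138.1136016845703), 89.24413299560547)
346 [448.82047204 351.06025508  70.6263019 ]
```

View pics/f.png

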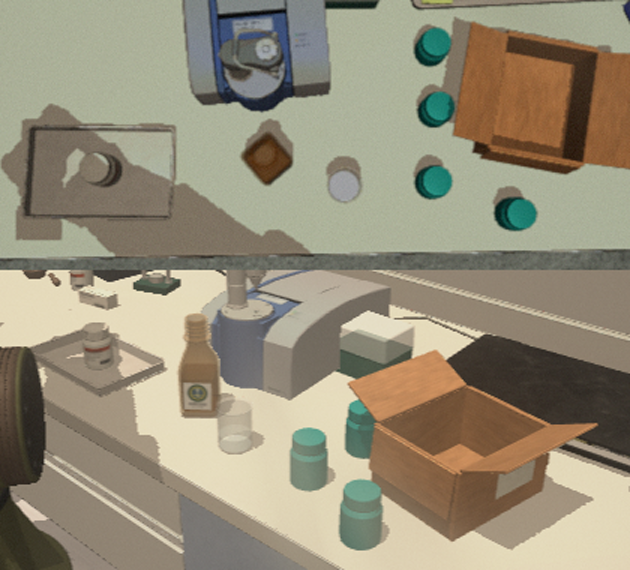

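The picture shows the jar upright in the tray at (98,168) and both flaps leaning out. The amber bottle at (267,157) and the beaker at (344,184) are still standing, and the gripper is clear.

```bash
python3 -c "
from cell import manip
print(manip.sign_off())"
```

```text
the job is handed in; nothing more can be done
None
```

The job is handed in at about 16 s: both flaps lean well outward (about 2.68 rad), the white jar stands upright inside the tray, and the amber bottle and beaker are still standing.

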